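# Put the tripped cell tester in neutral and hold in its recessed reset

### The job

The cell tester has tripped: first swing its selector lever to neutral, which is straight up. Then, leaving the lever there, take the slim square-handled probe out of the tool rack, reach its steel rod through the small round hole in the tester's top and push the recessed reset button fully down. Finish while still gripping the probe and holding the button down, and leave the screwdrivers and everything else on the bench where they are.

Things in the scene. Friction and masses are not known exactly. Their poses are not given: they have to be found in the camera images.
- lever (a joint): Selector lever on the tester's top, hinge line along the tester's y axis. Value in rad: 0 is straight up (neutral); negative leans toward the tester's front (-x side of the tester, the robot's side), positive leans away (+x); stops at -0.7 and 0.7. A stiff friction hinge: it stays where it is left and takes about 1.5 N at the knob to move.
- lever_hinge (a point): Point on the lever's hinge line, 10 mm above the tester's top; does not move with the lever. Its axes are the tester's (x toward the back, y left along the hinge line, z up). The lever plane is x-z through this point.
- lever_knob (a point): Centre of the lever's black upright cylindrical knob, 22 mm diameter, 36 mm long along the lever, 70 mm from the hinge line. Its axes turn with the lever (z along the lever, y along the hinge line). Below the knob is a steel rod of 8 mm.
- tester: The cell tester, a fixed grey box 160 mm (x, front to back) by 240 mm (y) by 80 mm high, origin at the bench under its centre, z up. On its flat top: the reset hole 70 mm to the +y side of the centre, the lever's hinge 70 mm to the -y side, a flush display between them, and two black binding posts, 20 mm tall, near the back edge.
- aperture (a point): Centre of the mouth of the 14 mm round hole in the tester's flat top, level with the top (80 mm above the bench), in a thin flat steel bezel. Axes as the tester's. The hole goes straight down; the button's flat white top, 13 mm across, fills it 18 mm below the mouth.
- reset_button (a joint): The recessed button's travel in m: 0 released, 0.005 fully down on its stop. Spring: 1.5 N to start it, 4.5 N at the bottom; it springs back when let go.
- probe_grip (a point): Centre of the probe's handle, a plain aluminium square bar 15 x 15 x 75 mm (sides along this point's x and y axes, z up along the probe). A steel rod, 6 mm diameter and 55 mm long, continues straight down from the handle's lower end. The probe weighs about 60 g and starts upright in one of the rack's 9 mm square holes, handle resting on the rack's top; it lifts straight out.
- probe_tip (a point): The lower end of the probe's rod, 92.5 mm below the centre of the handle on the probe's axis.
- rack: Fixed pale wooden tool rack, 60 mm (x) by 200 mm (y), top at 70 mm above the bench; the origin is at the bench under its centre. Three tool holes in a row along its y axis at -65, 0 and +65 mm; the probe and two screwdrivers stand in them in any order, all handles reaching 75 mm above the rack's top.
- driver_a_grip (a point): Centre of the handle of a screwdriver standing in the rack: round black handle, 26 mm diameter, 75 mm long. Not to be used.
- driver_b_grip (a point): Centre of the handle of the other, identical screwdriver in the rack. Not to be used.
- tape: Roll of paper tape lying flat, 70 mm across, 22 mm high; origin at the centre of its underside. Leave alone.
- meter: Blue multimeter lying flat, 175 (x) x 85 x 40 mm; origin at the centre of its underside. Leave alone.
- busbar: Copper bar with two bolt heads, 30 x 140 (y) x 15 mm; origin at the centre of its underside. Leave alone.
- imager: Orange thermal imager lying flat, 85 x 100 (y) x 32 mm; origin at the centre of its underside. Leave alone.
- spacer: Loose round steel spacer, 18 mm across, 10 mm high, lying on the tester's top near the front edge, half-way between lever and hole; origin at the centre of its underside. Leave alone.
Mind the look-alikes: they are no part of the job. What is shaped like the rack but purple is not meant.

How it is judged:
By the outcome, as a careful person would: the job done as asked, in the order asked, and still so for the second after the job is handed in, while the arm keeps its last pose, push and grip.
It also fails if it takes over 58 s, if anything falls off the work surface, if the arm or the gripper's body presses on something with over 40 N, if the wrist force passes 120 N, or if a joint passes its speed limit or range.

### The arm

A 7-joint arm with a two-finger parallel gripper is mounted at the origin on the work surface. World frame = base frame: x ahead of the robot, y to its left, z up, the work surface at z = 0. Lengths are in m, angles in rad, forces in N, time in s.
With the tool pointing down it reaches from about 0.425 to 0.925 m from the base axis. Payload 6.8 kg.
Tool frame: the origin (TCP) lies at the very end of the fingers, on their centre line; the grasp point (between the pads) lies 19 mm behind it; z points along the fingers, y is the line along which they close (so a half turn about z gives the same grasp; the last joint's range is limited). The gripper opens to 85 mm and grips with 20 to 120 N. Pads are 22 mm wide; open, the fingers measure 114 mm over their backs; the gripper's body (76 mm by 85 mm) begins 54 mm behind the grasp point. The pads swing forward as they close: fully open they stand 13 mm farther back than shut.
Start: joints at [1.151, 0.477, 0.022, 1.555, -0.011, 1.109, -0.083], TCP at [0.207, -0.642, 0.231] pointing down, gripper open.
Joint ranges: [-2.96, 2.96], [-0.34, 2.1], [-1.41, 1.46], [0.24, 2.44], [-1.37, 4.51], [0.17, 1.92], [-2.96, 2.96]. Speed limits (rad/s): [2.39, 2.39, 3.14, 3.14, 3.14, 3.14, 3.14].

### API

Orientations are given as a unit quaternion [x, y, z, w].
In Python, from cell import sensors, eyes, bot gives the robot as it stands.
- The arm moves only by the tool apply_moves, never from a script. Its arguments are lists of equal length, an entry for each row: "claw": the gripper command: -1 is fully open, 1 is shut, values between are in proportion; "translation": the shift along the world's x, y, z normalised to -1 to 1, where 1 is 5 cm, a list of three; "twist": the turn about the world's z normalised to -1 to 1, where 1 is 6 degrees. In form: {"claw": [claw, ...], "translation": [[dx, dy, dz], ...], "twist": [twist, ...]}. A call has 1 to 8 rows; each row shifts and turns the commanded pose from where the row before left it; what a row does not reach is not made up. A row lasts 1/10 s, in which the tool goes at most 50 mm and 8.59 degrees, less where a joint would pass 70% of its speed; a pose out of reach is approached as far as the arm can. A call with a number of a shift or a turn outside -1 to 1 is refused whole. A call with a gripper value outside its range is refused whole. The fingers move at their own pace and stop on an object; "squeeze" is the grip in N (left out, the last holds). Time passes only in rows, so rows that do not move let the fingers close. It gives the time, the measured TCP pose, the force, the opening and the grip force at its end, in the units of the state.
- sensors.state(): the state, without advancing time (a new reading comes with each control period).
- eyes.camera(name): name is "scene" or "top" or "wrist"; returns (picture, depth): 384x512x3 uint8, red, green, blue; 384x512 float32, m along the optical axis (not along the pixel's ray), 0 where there is no reading.
- eyes.camera_model(name): a dict with "mtx" (3x3 intrinsics, pixels), "pose" (4x4, takes a point from camera to world coordinates). Camera axes: x right, y up, looking along -z (the intrinsics and any distortion apply to the point x, -y, -z); pixel columns grow to the right and rows downward; lengths in m; the calibration is good to about 2 mm. A picture is of the moment at which its call begins: read the wrist's pose just before it. camera_model takes no time and is no camera call; for the wrist camera it gives the pose at the moment of the call.
- bot.hand_in(): hands the job in; it is judged then, once.
The state is a dict: "t": time; "joint_positions": joint angles; "dq": joint speeds; "joint_efforts": joint torques, N m; "position": TCP position; "eef_rot": TCP orientation; "ft_force": force on the tool from outside, world axes, zero at the start; "ft_torque": the same for the moment, N m; "gripper_width": finger opening in m; "grasp_force": force on a finger pad.
Only numpy, scipy, OpenCV 4.12 (cv2) and the standard library are available. Lean on these libraries where they do the work, as an engineer would, in place of code of your own. Each camera call takes 0.05 s, during which the arm holds its last target. There are 200 camera calls.

## Working session

There is one attempt and no reset: what is moved stays moved. The work goes in short steps, Python scripts to look and compute and a tool call to move; the robot and the scene stay as the last step left them, time stands still between calls to the robot, and variables do not carry over. Pictures are saved under pics/ and viewed, at most 10 in all, crops included, and the job is handed in when it is done.

Besides the shell and the picture viewer there is one more tool, called by a JSON object that holds its "op" and its "data", one argument or row to a line. apply_moves: Moves the arm, as the interface text tells. Its arguments: {"type":"object","properties":{"claw":{"type":"array"},"translation":{"type":"array"},"twist":{"type":"array"},"squeeze":{"type":"number"}},"required":["claw","translation","twist"]}

```bash
mkdir -p pics; cat > h.py <<'E'
import numpy as np, cv2
from cell import sensors, eyes, bot
def snap(name):
    m=eyes.camera_model(name); p,d=eyes.camera(name)
    return p,d,np.array(m["mtx"]),np.array(m["pose"])
def ray(K,T,u,v):
    d=np.array([(u-K[0,2])/K[0,0],-(v-K[1,2])/K[1,1],-1.]); return T[:3,3],T[:3,:3]@d
def onz(K,T,u,v,z):
    o,d=ray(K,T,u,v); return o+d*(z-o[2])/d[2]
def cloud(d,K,T):
    v,u=np.mgrid[:d.shape[0],:d.shape[1]]
    P=np.stack([(u-K[0,2])/K[0,0]*d,-(v-K[1,2])/K[1,1]*d,-d],-1)
    return P@T[:3,:3].T+T[:3,3]
E
python3 - <<'E'
from h import *
s=sensors.state();print(s["t"],s["position"],s["eef_rot"],s["ft_force"])
for n in("top","scene"):
    p,d,K,T=snap(n); np.savez(n+".npz",p=p,d=d,K=K,T=T)
    cv2.imwrite(f"pics/{n}0.png",p[:,:,::-1]); print(n,K,T, eyes.camera_model(n).keys())
E
```

```text
0.0 [ 0.20688451 -0.64188909  0.23031238] [ 9.87867480e-01  1.55296415e-01 -2.08689564e-04 -9.06184950e-04] [0.05049522 0.34229729 0.22235968]
top [[479.2091744    0.         262.82189865]
 [  0.         479.2091744  190.09561715]
 [  0.           0.           1.        ]] [[ 0.00924552  0.99443778 -0.10491916  0.32038813]
 [-0.99995328  0.00889838 -0.00377629  0.03802868]
 [-0.00282167  0.10494918  0.99447358  1.63181025]
 [ 0.          0.          0.          1.        ]] dict_keys(['mtx', 'pose'])
scene [[359.92269806   0.         258.7479665 ]
 [  0.         359.92269806 191.95922143]
 [  0.           0.           1.        ]] [[ 0.86438558 -0.3123321   0.39406373  0.92199033]
 [ 0.50281635  0.54257774 -0.67289309 -0.68814397]
 [-0.00364409  0.77978077  0.62604206  0.76600036]
 [ 0.          0.          0.          1.        ]] dict_keys(['mtx', 'pose'])
```

View pics/top0.png

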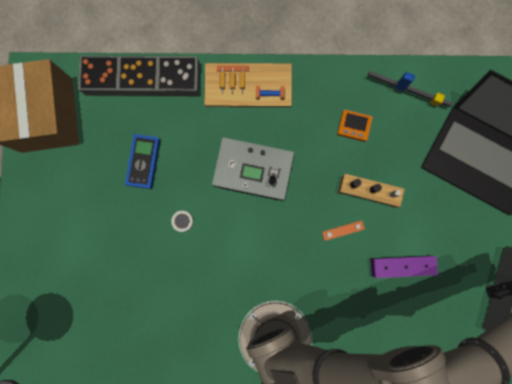

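View pics/scene0.png

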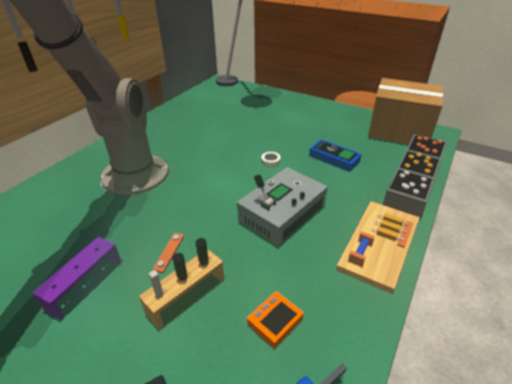

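Top view: the tester is at (253,168), with its lever at (273,177). The wooden rack is at (372,190). The three tools in it are at (356,184) black, (376,188) black and (396,194) grey. The grey one fits the aluminium square probe, and the purple bar at (405,267) is the decoy. I'll confirm in an enlarged crop.

```bash
python3 - <<'E'
from h import *
t=np.load("top.npz");s=np.load("scene.npz")
a=cv2.resize(t["p"][130:215,205:305],(400,340),interpolation=cv2.INTER_CUBIC)
b=cv2.resize(t["p"][165:215,330:415],(400,235),interpolation=cv2.INTER_CUBIC)
c=cv2.resize(s["p"][165:250,230:330],(400,340),interpolation=cv2.INTER_CUBIC)
e=cv2.resize(s["p"][230:330,130:230],(235,235),interpolation=cv2.INTER_CUBIC)
o=np.zeros((580,800,3),np.uint8);o[:340,:400]=a;o[:340,400:]=c;o[345:580,:400]=b;o[345:580,400:635]=e
cv2.imwrite("pics/crop.png",o[:,:,::-1])
for n,q in(("top",t),("scene",s)):
    P=cloud(q["d"],q["K"],q["T"]); x,y,z=np.moveaxis(P,-1,0)
    print(n,"bench z",np.median(z[(abs(z)<.03)]))
    for nm,(r0,r1,c0,c1),zr in (("tester",(130,205,205,300) if n=="top" else (165,250,230,330),(.074,.086)),("rack",(165,215,330,415) if n=="top" else (230,330,130,230),(.064,.076)),("probe/lever",(165,215,330,415) if n=="top" else (230,330,130,230),(.12,.16)),("lever",(165,205,260,290) if n=="top" else (165,210,240,290),(.10,.2))):
        m=np.zeros(z.shape,bool);m[r0:r1,c0:c1]=True;m&=(z>zr[0])&(z<zr[1])
        if m.sum()<4: print(nm,m.sum());continue
        (cx,cy),(w,h),an=cv2.minAreaRect((P[m][:,:2]*1000).astype(np.float32))
        print(nm,m.sum(),np.median(z[m]),"rect",round(cx,1),round(cy,1),round(w,1),round(h,1),round(an,1),"mean",P[m].mean(0).round(4))
        k,l,st,ce=cv2.connectedComponentsWithStats(m.astype(np.uint8))
        if "e" in nm and nm!="tester":
            for i in range(1,k):
                if st[i,4]>5: print("   comp",ce[i].round(1),st[i,4],P[l==i].mean(0).round(4),P[l==i].max(0).round(4))
E
```

```text
top bench z 0.0006312395401640858
tester 3047 0.08026630699824855 rect 555.6 78.8 240.3 160.4 78.7 mean [0.5551 0.0809 0.0802]
rack 813 0.07024473370673023 rect 487.9 -312.3 200.8 61.2 76.1 mean [ 0.4855 -0.311   0.0703]
probe/lever 175 0.1445546572484262 rect 488.6 -309.4 150.5 25.5 76.4 mean [ 0.4896 -0.3015  0.1419]
   comp [356.1 182.9] 65 [ 0.5028 -0.2479  0.1425] [ 0.5157 -0.2357  0.1518]
   comp [376.3 188. ] 71 [ 0.4873 -0.3108  0.1424] [ 0.4996 -0.2985  0.1525]
   comp [396.3 193.3] 39 [ 0.4715 -0.3736  0.1399] [ 0.4808 -0.3667  0.1527]
lever 89 0.15653993119183407 rect 522.7 13.1 34.1 61.9 79.1 mean [0.516  0.0146 0.1443]
   comp [272.1 178.6] 82 [0.5135 0.0149 0.1479] [0.5472 0.0279 0.1765]
scene bench z 0.0019239732862784686
tester 2574 0.08185861974219055 rect 557.0 78.8 244.5 163.6 79.0 mean [0.5618 0.0677 0.0817]
rack 1554 0.07128595868378701 rect 490.0 -313.5 200.6 63.1 76.0 mean [ 0.4931 -0.3258  0.0711]
probe/lever 436 0.14388065604374595 rect 490.0 -311.3 150.2 27.3 75.8 mean [ 0.4946 -0.3101  0.1392]
   comp [200.6 244.5] 154 [ 0.5086 -0.254   0.1397] [ 0.5188 -0.2383  0.1493]
   comp [178.2 259.9] 172 [ 0.4933 -0.3166  0.1395] [ 0.5028 -0.3003  0.1497]
   comp [153.8 276.5] 110 [ 0.4769 -0.3782  0.1381] [ 0.4839 -0.3675  0.1483]
lever 163 0.14671264467751977 rect 526.9 12.6 35.7 60.1 76.2 mean [0.5223 0.0103 0.1386]
   comp [261.3 186.2] 156 [0.5216 0.0105 0.1403] [0.5602 0.0259 0.1721]
```

View pics/crop.png

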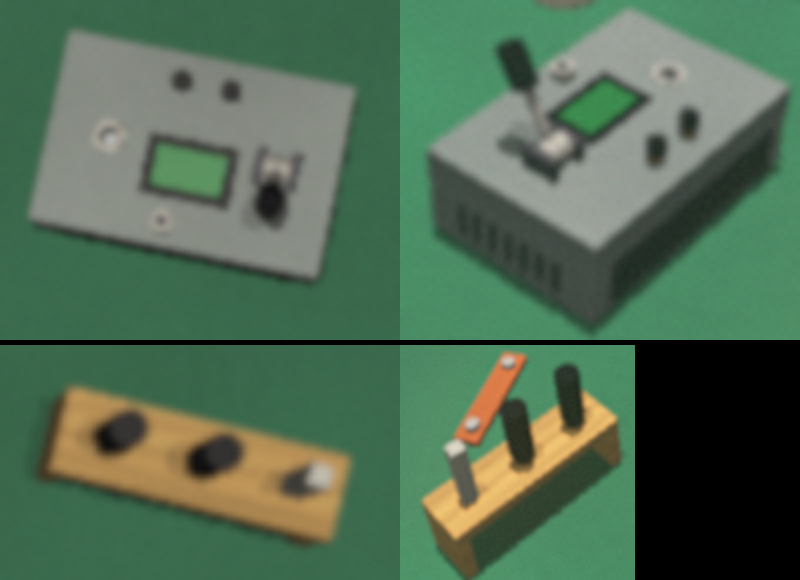

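The crops confirm it. The square grey handle at the -y end of the wooden rack is the probe, and the other two are round black drivers. The lever leans toward the front, and the hole is at about (232,164) in the top image. Next I move to hover over the lever with the jaw along the tester's x.

{"op": "apply_moves", "data": {
  "claw": [-1,-1,-1,-1,-1,-1,-1,-1],
  "translation": [
    [0.36,0.8,0.1],
    [0.36,0.8,0.1],
    [0.36,0.8,0.1],
    [0.36,0.8,0.1],
    [0.36,0.8,0.1],
    [0.36,0.8,0.1],
    [0.36,0.8,0.1],
    [0.36,0.8,0.1]
  ],
  "twist": [0.63,0.63,0.63,0.63,0.63,0.63,0.63,0.63]
}}

```text
t: 0.9
position: [0.3513, -0.3206, 0.2713]
eef_rot: [0.913, 0.409, -0.0, -0.0]
ft_force: [0.9, -0.3, -0.7]
gripper_width: 0.0855
grasp_force: 0.0
```

{"op": "apply_moves", "data": {
  "claw": [-1,-1,-1,-1,-1,-1,-1,-1],
  "translation": [
    [0.36,0.8,0.1],
    [0.36,0.8,0.1],
    [0.36,0.8,0.1],
    [0.36,0.8,0.1],
    [0.36,0.8,0.1],
    [0.36,0.8,0.1],
    [0.36,0.8,0.1],
    [0,0,0]
  ],
  "twist": [0.63,0.63,0.63,0.63,0.63,0.63,0.63,0.63]
}}

```text
t: 1.7
position: [0.479, -0.0358, 0.3072]
eef_rot: [0.771, 0.636, 0.002, -0.0]
ft_force: [0.2, -0.6, 0.0]
gripper_width: 0.0858
grasp_force: 0.0
```

```bash
cat >> h.py <<'E'
def yaw(s):
    from scipy.spatial.transform import Rotation as R
    v=R.from_quat(s["eef_rot"]).as_matrix()[:,1]; return np.degrees(np.arctan2(v[1],v[0]))
E
python3 - <<'E'
from h import *
s=sensors.state();print(s["t"],s["position"],yaw(s))
p,d,K,T=snap("wrist");np.savez("w1.npz",p=p,d=d,K=K,T=T);cv2.imwrite("pics/w1.png",p[:,:,::-1]);print(T.round(3))
E
```

```text
1.7 [ 0.47898194 -0.03580604  0.30721716] -10.962806942540546
[[ 0.982  0.181  0.059  0.494]
 [-0.191  0.93   0.316  0.046]
 [ 0.003 -0.321  0.947  0.45 ]
 [ 0.     0.     0.     1.   ]]
```

View pics/w1.png

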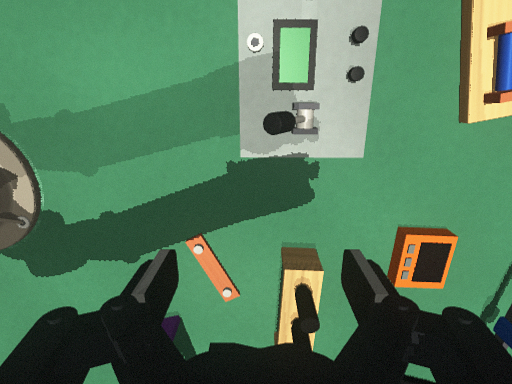

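The wrist view shows the tester's right half, with the knob at (279,123), the hinge bracket at (306,117) and the spacer at (255,42). The rack is below, between the fingers.

```bash
python3 - <<'E'
from h import *
w=np.load("w1.npz");P=cloud(w["d"],w["K"],w["T"]);z=P[...,2]
m=(z>.077)&(z<.084);m[165:]=False;m[:,385:]=False;m[:,:225]=False
print("top z",np.median(z[m]))
# right (-y) side corners & front edge -> tester angle
E=P[m]; lo=cv2.convexHull((E[:,:2]*1000).astype(np.float32))[:,0]
print(cv2.minAreaRect(lo))
a=np.radians(-11.3);X=np.array([np.cos(a),np.sin(a)]);Y=np.array([-X[1],X[0]]);C=np.array([.556,.079])
q=(P[...,:2]-C);tx=q@X;ty=q@Y
b=m;print("tester frame extents x",np.percentile(tx[b],[.3,99.7]),"ymin",np.percentile(ty[b],.3))
l=(z>.085)&(z<.2);l[:95]=False;l[145:]=False;l[:,255:]&=True;l[:,:255]=False;l[:,335:]=False
for r in [(.085,.1),(.1,.12),(.12,.14),(.14,.15),(.15,.18)]:
    k=l&(z>r[0])&(z<r[1])
    if k.sum(): print(r,k.sum(),"tx",tx[k].min().round(4),tx[k].mean().round(4),tx[k].max().round(4),"ty",ty[k].min().round(4),ty[k].mean().round(4),ty[k].max().round(4),z[k].max())
t=np.load("top.npz");h=onz(t["K"],t["T"],205+108/4,130+135/4,.08)[:2]-C;print("hole tester xy",h@X,h@Y)
E
```

```text
top z 0.08038379709052013
((551.9691162109375, 46.9132080078125), (176.65557861328125, 160.64984130859375), 78.72666931152344)
tester frame extents x [-0.0775781   0.08159109] ymin -0.11951892636910393
(0.085, 0.1) 521 tx -0.0131 0.0016 0.0171 ty -0.0885 -0.07 -0.053 0.0999593918155588
(0.1, 0.12) 111 tx -0.0134 -0.0011 0.0162 ty -0.0874 -0.0698 -0.053 0.11961930367336532
(0.12, 0.14) 13 tx -0.0234 -0.0139 -0.0112 ty -0.0727 -0.0683 -0.0601 0.13981123885600555
(0.14, 0.15) 70 tx -0.0293 -0.0204 -0.0159 ty -0.0798 -0.0683 -0.0598 0.14987759622868974
(0.15, 0.18) 549 tx -0.0496 -0.0359 -0.0199 ty -0.0807 -0.0697 -0.0595 0.1721556106920039
hole tester xy 0.0006460558888874025 0.06813611692267432
```

{"op": "apply_moves", "data": {
  "claw": [-1,-1,-1,-1,-1,-1,-1],
  "translation": [
    [0.45,0.5,0],
    [0.45,0.5,0],
    [0,0,-0.6],
    [0,0,-0.6],
    [0,0,0],
    [0,0,0],
    [0,0,0]
  ],
  "twist": [0,0,0,0,0,0,0]
}}

```text
t: 2.45
position: [0.5229, 0.0071, 0.2478]
eef_rot: [0.776, 0.631, 0.001, 0.001]
ft_force: [-0.1, -0.1, 0.1]
gripper_width: 0.0857
grasp_force: 0.0
```

```bash
python3 - <<'E'
from h import *
s=sensors.state();print(s["t"],s["position"],yaw(s))
E
```

```text
2.45 [0.52286621 0.00713047 0.24784665] -11.732550257918684
```

{"op": "apply_moves", "data": {
  "claw": [-1,-1,-1,-1,-1,-1,-1,-1],
  "translation": [
    [0.02,0.14,0],
    [0,0,0],
    [0,0,-0.44],
    [0,0,-0.44],
    [0,0,-0.44],
    [0,0,-0.44],
    [0,0,-0.44],
    [0,0,0]
  ],
  "twist": [0.07,0,0,0,0,0,0,0]
}}

```text
t: 3.25
position: [0.5214, 0.0144, 0.1343]
eef_rot: [0.773, 0.635, -0.002, -0.001]
ft_force: [0.0, -0.9, 0.8]
gripper_width: 0.0853
grasp_force: 0.0
```

{"op": "apply_moves", "data": {
  "claw": [-1,-1,-1,-1,-1],
  "translation": [
    [0,0,0],
    [0.13,-0.026,0],
    [0.13,-0.026,0],
    [0.13,-0.026,0],
    [0,0,0]
  ],
  "twist": [0,0,0,0,0]
}}

```text
t: 3.75
position: [0.5439, 0.0105, 0.1368]
eef_rot: [0.773, 0.634, 0.001, 0.0]
ft_force: [0.1, -0.1, -0.7]
gripper_width: 0.0855
grasp_force: 0.1
```

Centred on the hinge. I'll close gently so that the parallel pads stand the lever upright.

{"op": "apply_moves", "data": {
  "claw": [-0.6,-0.3,-0.1,0.1,0.2,0.3,0.4,0.48],
  "squeeze": 20,
  "translation": [
    [0,0,0],
    [0,0,0],
    [0,0,0],
    [0,0,0],
    [0,0,0],
    [0,0,0],
    [0,0,0],
    [0,0,0]
  ],
  "twist": [0,0,0,0,0,0,0,0]
}}

```text
t: 4.55
position: [0.5428, 0.0106, 0.1364]
eef_rot: [0.773, 0.634, 0.0, 0.0]
ft_force: [-1.0, -0.7, 0.0]
gripper_width: 0.022
grasp_force: 2.9
```

{"op": "apply_moves", "data": {
  "claw": [0.6,0.6,0.6,0.6],
  "translation": [
    [0,0,0],
    [0,0,0],
    [0,0,0],
    [0,0,0]
  ],
  "twist": [0,0,0,0]
}}

```text
t: 4.95
position: [0.5431, 0.0105, 0.1365]
eef_rot: [0.773, 0.634, 0.0, 0.0]
ft_force: [2.5, -0.5, -0.0]
gripper_width: 0.0214
grasp_force: 19.6
```

```bash
python3 - <<'E'
from h import *
s=sensors.state();print(s["t"],s["position"],yaw(s),s["gripper_width"],s["grasp_force"],s["ft_force"])
E
```

```text
4.95 [0.54309902 0.01051216 0.13646297] -11.246076174798732 0.02140158535352639 19.62187260389328 [ 2.54021146 -0.45917582 -0.04910406]
```

{"op": "apply_moves", "data": {
  "claw": [0.2,-0.2,-0.4,-0.4,-0.4,-0.4,-0.4,-0.4],
  "translation": [
    [0,0,0],
    [0,0,0],
    [0,0,0],
    [0,0,0],
    [0,0,0.6],
    [0,0,0.9],
    [0,0,0.9],
    [0,0,0.9]
  ],
  "twist": [0,0,0,0,0,0,0,0]
}}

```text
t: 5.75
position: [0.5421, 0.0108, 0.303]
eef_rot: [0.773, 0.635, -0.0, -0.0]
ft_force: [0.7, -0.2, -0.4]
gripper_width: 0.0595
grasp_force: 0.0
```

{"op": "apply_moves", "data": {
  "claw": [-0.4,-0.4,-0.4,-0.4],
  "translation": [
    [-0.3,-0.8,0],
    [-0.3,-0.8,0],
    [0,0,0],
    [0,0,0]
  ],
  "twist": [0,0,0,0]
}}

```text
t: 6.15
position: [0.5122, -0.0704, 0.3013]
eef_rot: [0.774, 0.633, -0.0, 0.0]
ft_force: [0.3, -0.0, -0.0]
gripper_width: 0.0597
grasp_force: 0.0
```

```bash
python3 - <<'E'
from h import *
s=sensors.state();print(s["t"],s["position"],yaw(s))
p,d,K,T=snap("wrist");np.savez("w2.npz",p=p,d=d,K=K,T=T);cv2.imwrite("pics/w2.png",p[:,:,::-1])
P=cloud(d,K,T);z=P[...,2]
a=np.radians(-11.3);X=np.array([np.cos(a),np.sin(a)]);Y=np.array([-X[1],X[0]]);C=np.array([.557,.0788])
tx=(P[...,:2]-C)@X;ty=(P[...,:2]-C)@Y
k0=(abs(ty+.07)<.025)&(abs(tx)<.05)
for r in [(.085,.1),(.11,.14),(.145,.172),(.172,.185)]:
    k=k0&(z>r[0])&(z<r[1])
    if k.sum(): print(r,k.sum(),"tx",np.percentile(tx[k],[2,50,98]).round(4),tx[k].mean().round(4),"ty",ty[k].mean().round(4),z[k].max())
m=(z>.077)&(z<.084)&(abs(tx)<.1)&(abs(ty)<.14)
print("extent",np.percentile(tx[m],[.3,99.7]),np.percentile(ty[m],[.3,99.7]))
E
```

```text
6.15 [ 0.51215501 -0.07038286  0.30130728] -11.390659501234468
(0.085, 0.1) 326 tx [-0.0139 -0.0016  0.0156] -0.0 ty -0.0701 0.0998542716946354
(0.172, 0.185) 490 tx [-0.0098 -0.0009  0.0086] -0.0007 ty -0.0703 0.1799350827792645
extent [-0.07853443  0.08056189] [-0.12006562  0.02505735]
```

View pics/w2.png

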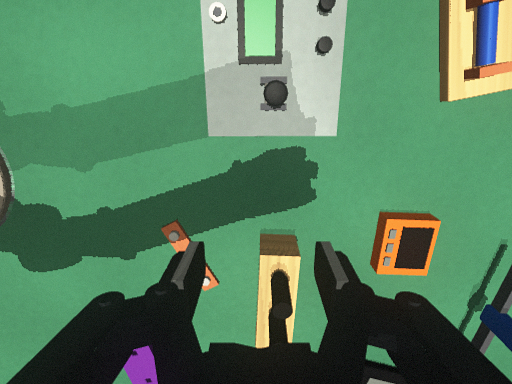

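The lever now stands upright: the knob top at (275,92) is centred over the hinge to within 1 mm. On to the probe.

{"op": "apply_moves", "data": {
  "claw": [-0.4,-0.4,-0.4,-0.4,-0.4,-0.4,-0.4,-0.4],
  "translation": [
    [-0.17,-0.95,0],
    [-0.17,-0.95,0],
    [-0.17,-0.95,0],
    [-0.17,-0.95,0],
    [-0.17,-0.95,0],
    [-0.17,-0.95,0],
    [-0.17,-0.95,0],
    [-0.17,-0.95,0]
  ],
  "twist": [0,0,0,0,0,0,0,0]
}}

```text
t: 7.0
position: [0.4457, -0.4497, 0.3011]
eef_rot: [0.772, 0.636, 0.0, -0.0]
ft_force: [0.2, 0.7, 1.0]
gripper_width: 0.0595
grasp_force: 0.0
```

{"op": "apply_moves", "data": {
  "claw": [-0.4,-0.4,-0.4],
  "translation": [
    [0,0,0],
    [0,0,0],
    [0,0,0]
  ],
  "twist": [0,0,0]
}}

```text
t: 7.3
position: [0.4463, -0.4471, 0.301]
eef_rot: [0.772, 0.636, 0.001, -0.0]
ft_force: [-0.2, -0.2, -0.8]
gripper_width: 0.0598
grasp_force: 0.0
```

```bash
python3 - <<'E'
from h import *
s=sensors.state();print(s["t"],s["position"],yaw(s))
p,d,K,T=snap("wrist");np.savez("w3.npz",p=p,d=d,K=K,T=T)
P=cloud(d,K,T);z=P[...,2]
near=np.linalg.norm(P[...,:2]-[.4724,-.3751],axis=-1)<.03
k=near&(z>.138)&(z<.152)
print(k.sum(),np.median(z[k]),P[k].mean(0),cv2.minAreaRect((P[k][:,:2]*1000).astype(np.float32)))
k2=near&(z>.075)&(z<.138);print("side",k2.sum(),P[k2].mean(0))
r=(z>.066)&(z<.074)&(np.linalg.norm(P[...,:2]-[.488,-.312],axis=-1)<.12)
print("rack",cv2.minAreaRect((P[r][:,:2]*1000).astype(np.float32)))
v,u=np.nonzero(k);print(u.mean(),v.mean())
c=p[max(0,int(v.mean())-50):int(v.mean())+60,int(u.mean())-70:int(u.mean())+70]
cv2.imwrite("pics/w3.png",cv2.resize(c,None,fx=5,fy=5,interpolation=cv2.INTER_CUBIC)[:600,:800,::-1])
E
```

```text
7.3 [ 0.44629997 -0.44709854  0.30102341] -11.037353201423466
242 0.14526353035982342 [ 0.47440867 -0.37603326  0.14524439] ((474.520263671875, -376.1552734375), (14.83028793334961, 15.055826187133789), 72.23873901367188)
side 17 [ 0.46733526 -0.37408336  0.11061707]
rack ((483.6539611816406, -339.69561767578125), (145.3045196533203, 60.146026611328125), 76.1443099975586)
273.5082644628099 103.17355371900827
```

View pics/w3.png

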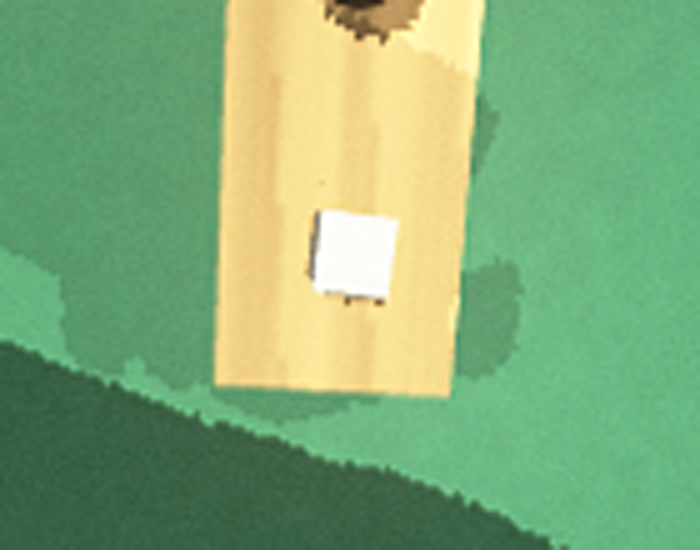

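The crop shows the square-topped handle (silver, centre about (355,255)), turned about -17°. I align over it, verify, then descend.

{"op": "apply_moves", "data": {
  "claw": [-0.4,-0.4,-0.4,-0.4,-0.4,-0.4],
  "translation": [
    [0.28,0.71,-0.5],
    [0.28,0.71,-0.5],
    [0,0,-0.6],
    [0,0,0],
    [0,0,0],
    [0,0,0]
  ],
  "twist": [-0.5,-0.5,0,0,0,0]
}}

```text
t: 7.95
position: [0.4732, -0.3795, 0.2232]
eef_rot: [0.805, 0.593, 0.0, 0.001]
ft_force: [-0.3, 0.5, -0.1]
gripper_width: 0.0594
grasp_force: 0.0
```

```bash
python3 - <<'E'
from h import *
s=sensors.state();print(s["t"],s["position"],yaw(s),s["ft_force"])
E
```

```text
7.95 [ 0.47321184 -0.37946862  0.22317923] -17.282196548706946 [-0.30845623  0.49263575 -0.11796167]
```

{"op": "apply_moves", "data": {
  "claw": [-0.4,-0.4,-0.4,-0.4,-0.4,-0.4],
  "translation": [
    [0.02,0.07,0],
    [0,0,-0.7],
    [0,0,-0.7],
    [0,0,-0.7],
    [0,0,-0.43],
    [0,0,0]
  ],
  "twist": [0,0,0,0,0,0]
}}

```text
t: 8.55
position: [0.4719, -0.3741, 0.0926]
eef_rot: [0.805, 0.593, -0.001, -0.002]
ft_force: [0.3, 0.3, 0.3]
gripper_width: 0.06
grasp_force: 0.0
```

{"op": "apply_moves", "data": {
  "claw": [0.2,0.4,0.6,0.7,0.9,0.9,0.9],
  "squeeze": 30,
  "translation": [
    [0,0,0],
    [0,0,0],
    [0,0,0],
    [0,0,0],
    [0,0,0],
    [0,0,0],
    [0,0,0]
  ],
  "twist": [0,0,0,0,0,0,0]
}}

```text
t: 9.25
position: [0.4746, -0.3756, 0.0965]
eef_rot: [0.805, 0.593, 0.0, 0.001]
ft_force: [-1.0, 0.5, 7.3]
gripper_width: 0.0148
grasp_force: 30.9
```

```bash
python3 - <<'E'
from h import *
s=sensors.state();print(s["t"],s["position"],yaw(s),s["ft_force"],s["gripper_width"],s["grasp_force"])
E
```

```text
9.25 [ 0.47457142 -0.37555344  0.09654838] -17.240509511133894 [-1.03472613  0.49602619  7.30265998] 0.014835012143287283 30.900639295578003
```

{"op": "apply_moves", "data": {
  "claw": [0.9,0.9,0.9,0.9,0.9,0.9,0.9,0.9],
  "squeeze": 50,
  "translation": [
    [0,0,0],
    [0,0,0],
    [0,0,0.3],
    [0,0,0.7],
    [0,0,0.8],
    [0,0,0.8],
    [0,0,0.8],
    [0,0,0.7]
  ],
  "twist": [0,0,0,0,0,0,0,0]
}}

```text
t: 10.05
position: [0.4735, -0.3746, 0.3033]
eef_rot: [0.805, 0.593, 0.0, 0.001]
ft_force: [0.1, -0.0, -1.1]
gripper_width: 0.0143
grasp_force: 49.8
```

{"op": "apply_moves", "data": {
  "claw": [0.9,0.9,0.9,0.9,0.9,0.9,0.9,0.9],
  "translation": [
    [0.1,0.8,0],
    [0.1,0.8,0],
    [0.1,0.8,0],
    [0.1,0.8,0],
    [0.1,0.8,0],
    [0.1,0.8,0],
    [0.1,0.8,0],
    [0.1,0.8,0]
  ],
  "twist": [0,0,0,0,0,0,0,0]
}}

```text
t: 10.85
position: [0.5132, -0.0532, 0.3009]
eef_rot: [0.805, 0.593, 0.0, 0.0]
ft_force: [0.4, 0.2, -1.1]
gripper_width: 0.0147
grasp_force: 49.9
```

{"op": "apply_moves", "data": {
  "claw": [0.9,0.9,0.9,0.9,0.9,0.9,0.9],
  "translation": [
    [0.25,0.8,0],
    [0.25,0.8,0],
    [0,0.8,0],
    [0,0,0],
    [0,0,0],
    [0,0,0],
    [0,0,0]
  ],
  "twist": [0.4,0.4,0,0,0,0,0]
}}

```text
t: 11.55
position: [0.5386, 0.0634, 0.3]
eef_rot: [0.78, 0.625, -0.0, 0.0]
ft_force: [-0.5, -0.7, -1.1]
gripper_width: 0.0143
grasp_force: 49.9
```

```bash
python3 - <<'E'
from h import *
s=sensors.state();print(s["t"],s["position"],yaw(s),s["ft_force"],s["gripper_width"],s["grasp_force"])
p,d,K,T=snap("wrist");np.savez("w4.npz",p=p,d=d,K=K,T=T)
cv2.imwrite("pics/w4.png",p[:,:,::-1])
a=np.radians(-11.3);X=np.array([np.cos(a),np.sin(a)]);Y=np.array([-X[1],X[0]]);C=np.array([.557,.0788])
P=cloud(d,K,T);z=P[...,2];q=P[...,:2]-C;tx=q@X;ty=q@Y
m=(z>.077)&(z<.084)&(abs(tx)<.1)&(abs(ty)<.14);print("ext",np.percentile(tx[m],[.3,99.7]),np.percentile(ty[m],[.3,99.7]),np.median(z[m]))
h=(z>.04)&(z<.074)&(np.hypot(tx,ty-.07)<.015);v,u=np.nonzero(h);print("hole px",h.sum(),u.mean(),v.mean(),P[h].mean(0))
E
```

```text
11.55 [0.5385598  0.06343869 0.29998953] -12.58201124206994 [-0.50281276 -0.69329138 -1.07084007] 0.014295463044143267 49.86359238624573
ext [-0.07859829  0.08051698] [-0.11904803  0.11905732] 0.08040972248549189
hole px 108 271.0 89.5 [0.572083   0.14681127 0.06131747]
```

View pics/w4.png

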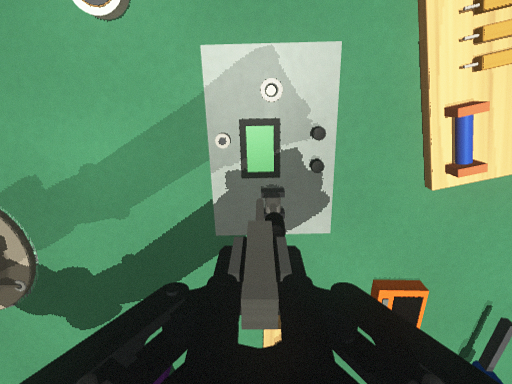

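The hole is at (271,90) and the lever knob at (277,222) is still upright. The probe hangs from the fingers with its handle at about (262,270). I'll measure the rod's offset from the TCP.

```bash
python3 - <<'E'
from h import *
w=np.load("w4.npz");P=cloud(w["d"],w["K"],w["T"]);z=P[...,2]
t=np.array([.5386,.0634]);n=np.linalg.norm(P[...,:2]-t,axis=-1)<.03
print(w["T"][:3,3])
for a in np.arange(.215,.31,.01):
    k=n&(z>a)&(z<a+.01);k[:,:240]=False;k[:,285:]=False
    if k.sum()>2: v,u=np.nonzero(k);print(round(a,3),k.sum(),u.min(),u.max(),v.min(),v.max(),((np.percentile(P[k][:,:2],2,axis=0)+np.percentile(P[k][:,:2],98,axis=0))/2-t).round(4),P[k][:,:2].max(0)-t)
E
```

```text
[0.55643889 0.1450536  0.44285679]
0.215 22 256 263 198 203 [0.     0.0012] [0.00287379 0.00263551]
0.225 35 256 263 201 207 [0.0001 0.0014] [0.00281354 0.00297272]
0.235 39 256 263 205 211 [0.0001 0.0016] [0.00274561 0.00295836]
0.245 41 256 263 210 216 [0.0001 0.0015] [0.002654   0.00268517]
0.255 40 256 263 215 220 [0.0001 0.0018] [0.00259265 0.00300079]
0.265 8 248 265 221 221 [-0.0004  0.0071] [0.00476565 0.0083826 ]
0.275 173 248 271 221 228 [0.0014 0.0069] [0.00853381 0.00875012]
0.285 192 247 272 228 236 [0.0014 0.007 ] [0.00869722 0.00910914]
0.295 252 240 284 235 245 [0.0037 0.0089] [0.01508899 0.01333251]
0.305 446 240 284 237 254 [0.0035 0.0093] [0.01504953 0.01373856]
```

The rod hangs vertical under the TCP. I go above the hole.

{"op": "apply_moves", "data": {
  "claw": [0.9,0.9,0.9,0.9,0.9,0.9,0.9,0.9],
  "translation": [
    [0.33,0.84,0],
    [0.33,0.84,0],
    [0,0,-0.7],
    [0,0,-0.7],
    [0,0,-0.6],
    [0,0,0],
    [0,0,0],
    [0,0,0]
  ],
  "twist": [0,0,0,0,0,0,0,0]
}}

```text
t: 12.4
position: [0.5729, 0.1493, 0.2019]
eef_rot: [0.78, 0.626, 0.001, 0.001]
ft_force: [-0.2, -0.0, -0.7]
gripper_width: 0.0146
grasp_force: 49.8
```

```bash
python3 - <<'E'
from h import *
s=sensors.state();print(s["t"],s["position"],yaw(s),s["ft_force"],s["gripper_width"],s["grasp_force"])
E
```

```text
12.4 [0.57286483 0.14928533 0.20192802] -12.483843634598543 [-0.18481752 -0.02257031 -0.71871298] 0.014641109844462598 49.8174387216568
```

{"op": "apply_moves", "data": {
  "claw": [0.9,0.9,0.9,0.9,0.9,0.9],
  "translation": [
    [-0.01,-0.04,0],
    [0,0,-0.3],
    [0,0,-0.3],
    [0,0,-0.2],
    [0,0,-0.2],
    [0,0,0]
  ],
  "twist": [0,0,0,0,0,0]
}}

```text
t: 13.0
position: [0.5699, 0.1467, 0.1477]
eef_rot: [0.779, 0.626, -0.002, -0.001]
ft_force: [-0.6, 0.7, -0.8]
gripper_width: 0.0142
grasp_force: 49.8
```

{"op": "apply_moves", "data": {
  "claw": [0.9,0.9,0.9],
  "translation": [
    [0,0,0],
    [0,0,0],
    [0,0,0]
  ],
  "twist": [0,0,0]
}}

```text
t: 13.3
position: [0.5715, 0.1473, 0.1504]
eef_rot: [0.78, 0.626, 0.001, 0.0]
ft_force: [0.4, 0.3, -0.7]
gripper_width: 0.0148
grasp_force: 49.8
```

Inside the hole with no contact. I press down in small steps and watch the force.

{"op": "apply_moves", "data": {
  "claw": [0.9,0.9,0.9,0.9],
  "translation": [
    [0,0,-0.1],
    [0,0,-0.06],
    [0,0,0],
    [0,0,0]
  ],
  "twist": [0,0,0,0]
}}

```text
t: 13.7
position: [0.5714, 0.1472, 0.142]
eef_rot: [0.78, 0.626, 0.0, 0.0]
ft_force: [0.8, -0.2, 1.6]
gripper_width: 0.0142
grasp_force: 50.2
```

{"op": "apply_moves", "data": {
  "claw": [0.9,0.9,0.9,0.9],
  "translation": [
    [0,0,-0.04],
    [0,0,-0.04],
    [0,0,0],
    [0,0,0]
  ],
  "twist": [0,0,0,0]
}}

```text
t: 14.1
position: [0.5715, 0.1473, 0.1384]
eef_rot: [0.78, 0.626, 0.0, 0.0]
ft_force: [-1.2, -0.6, 6.9]
gripper_width: 0.0143
grasp_force: 50.8
```

{"op": "apply_moves", "data": {
  "claw": [0.9,0.9,0.9,0.9],
  "translation": [
    [0,0,-0.02],
    [0,0,0],
    [0,0,0],
    [0,0,0]
  ],
  "twist": [0,0,0,0]
}}

```text
t: 14.5
position: [0.5716, 0.1474, 0.1382]
eef_rot: [0.78, 0.626, 0.001, 0.0]
ft_force: [-1.0, -0.8, 11.9]
gripper_width: 0.0142
grasp_force: 51.7
```

The force rose from 7 to 12 N with no further travel, so the button is on its stop. One last numeric check of the lever and the drivers, then hand in.

```bash
python3 - <<'E'
from h import *
p,d,K,T=snap("wrist");P=cloud(d,K,T);z=P[...,2]
a=np.radians(-11.3);X=np.array([np.cos(a),np.sin(a)]);Y=np.array([-X[1],X[0]]);C=np.array([.558,.0786])
q=P[...,:2]-C;k=(abs(q@Y+.07)<.02)&(abs(q@X)<.05)&(z>.15)&(z<.19);print("wrist knob",k.sum(),(q@X)[k].mean() if k.sum() else 0)
p,d,K,T=snap("scene");P=cloud(d,K,T);z=P[...,2];q=P[...,:2]-C
k=(abs(q@Y+.07)<.02)&(abs(q@X)<.05)&(z>.13)&(z<.19);print("scene knob",k.sum(),P[k].mean(0),(q@X)[k].mean(),z[k].max() if k.sum() else 0)
for c in([.5035,-.249],[.488,-.312]):
    k=(np.linalg.norm(P[...,:2]-c,axis=-1)<.03)&(z>.1)&(z<.16);print("driver",k.sum(),P[k].mean(0))
s=sensors.state();print(s["t"],s["position"],s["ft_force"],s["grasp_force"])
E
```

```text
wrist knob 0 0
scene knob 112 [0.54503748 0.00416717 0.16448863] 0.0018735869757290004 0.18143806437658527
driver 218 [ 0.50945752 -0.25488985  0.13104353]
driver 237 [ 0.49443668 -0.31760215  0.13163735]
14.6 [0.57160148 0.14740777 0.13821129] [-2.3991116  -1.79087708 12.12954207] 51.66402339935303
```

```bash
python3 -c "
from cell import bot
print(bot.hand_in())"
```

```text
the job is handed in; nothing more can be done
None
```

I set the lever upright, within about 0.02 rad by camera, and handed the job in with the probe still gripped and pressing the reset button on its stop at about 12 N, 14.6 s in; the drivers measured in place, and the other items were not touched or re-measured.

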